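Load the slanted specimen holder into the microscope's exchange slide

TASK

Find the one specimen holder with a slanted (45 degree) face in the grey bin, pick it out and stand it upright on its base in the tray of the exchange slide. Then press the latch tab on the slide's grip down and, keeping it pressed, slide the tray all the way into the hood, and let go so that the tab springs up and locks. Leave the other holders in the bin.

Things in the scene. Friction and masses are not known exactly. Their poses are not given: they have to be found in the camera images.
- holder: THE TARGET: aluminium wedge-shaped holder, the only one with a 45 degree slanted face. Base 42 (x) x 28 (y) x 10 mm; above it the slope rises from its -x end to a sharp ridge 50 mm up at its +x end. The side faces (+y, -y) are flat, upright, parallel, 28 mm apart over the full height. 50 to 100 g. Origin: middle of its underside, z up. Starts upright on the bin's floor, any yaw
- holder_grip (a point): a good grasp point inside the target's wedge: 7 mm from the middle towards its high end (+x), 24 mm above its underside, midway between the two side faces; axes as the holder's (close the fingers along y)
- flat: aluminium block holder with a level top, 42 x 28 x 30 mm; origin the middle of its underside; bystander, stays in the bin
- puck: round aluminium holder, 40 mm across, 26 mm high; origin the middle of its underside; bystander, stays in the bin
- vice: aluminium holder with two upright jaws and a gap between, 42 x 28 x 32 mm; origin the middle of its underside; bystander, stays in the bin
- post: mushroom-shaped aluminium holder: 40 mm foot, 18 mm stem, 34 mm head, 44 mm high; origin the middle of its underside; bystander, stays in the bin
- step: aluminium holder with one square step (no slope), 42 x 28 mm, 18 and 44 mm high; origin the middle of its underside; bystander, stays in the bin
- bin: open grey plastic bin, 230 (x) x 310 (y) mm outside, 50 mm high, walls and floor 5 mm thick, standing fixed on the desk; origin: middle of its underside. Six holders stand in it in two rows of three in any order, about 100 mm from middle to middle; three small flat bits (up to 6 mm thick, 22 mm long) lie between the rows
- slide: white fixed base plate of the exchange slide, 12 mm thick, 132 mm wide (x), y from -135 to +190 mm. The shuttle runs on it along +y into the hood. A steel stop bar lies along the shuttle's -x side (x -46 to -52 mm), its top 37 mm above the desk. Origin: on the desk, under the tray's middle when the shuttle is out; z up
- hood (a point): middle of the upper edge of the mouth of the white hood (airlock, clear roof) at the slide's +y end, 60 mm ahead of the slide's origin, 91 mm above the desk. The hood is 132 mm wide (x) and 130 mm long (y), with a grey strip on its front edge up to 103 mm high; inside 108 mm wide, up to 85 mm above the desk; open towards -y
- tray (a point): middle of the floor of the shuttle's tray, 22 mm above the desk; moves with the shuttle. The tray is aluminium, square, 76 x 76 mm inside, with a rim 8 mm high and 4 mm thick. Axes as the slide's
- shuttle (a joint): travel of the shuttle along the slide's +y: 0 = out (loading place, where it starts latched), 0.105 m = fully in the hood, against its end stop. Sliding it takes about 2 N when unlatched
- tab (a joint): how far the latch tab is pressed: 0 = up, 0.010 m = fully down. Spring: 2 N to begin, 6 N fully down. Up, it locks the shuttle at 0; pressed by more than 6 mm it frees it; between the detents it cannot come up; from shuttle 0.101 m on, it springs up when let go and locks the shuttle in
- tab_top (a point): middle of the top of the latch tab, a grey plate 40 (slide's x) x 36 (slide's y) mm on the shuttle's grip, 95 mm behind (-y of) the tray's middle, 55 mm above the desk when up; it moves straight down. Behind it (-y, 20 mm from its middle) stands a black lip 48 mm wide, its top 11 mm above the raised tab: push forward against it
There are look-alikes about, which are no part of the job. Leave any blue or turquoise look-alike of the holder alone.

How it is judged (in metres and radians):
On the way:
1. the slanted holder stands upright in the tray, let go, with the shuttle still out (x of holder in the frame of tray between -0.036 and 0.036 m and y of holder in the frame of tray between -0.036 and 0.036 m and z of holder in the frame of tray between -0.003 and 0.004 m and angle between holder's own z axis and vertical below 0.12 rad and value of joint shuttle below 0.01 m and contact force between holder and the fingers below 0.05 N and linear speed of holder below 0.02 m/s), for 0.2 s.
At the end, for the whole second after the job is handed in: The shuttle is fully in (joint over 0.1005 of 0.105 m) with the tab sprung up (within 3 mm of the top); the slanted holder stands at rest in the tray, its underside on the floor (within 4 mm) and upright within 0.12 rad, inside the rim; the five other holders are in the bin (x of holder in the frame of tray between -0.036 and 0.036 m and y of holder in the frame of tray between -0.036 and 0.036 m and z of holder in the frame of tray between -0.003 and 0.004 m and angle between holder's own z axis and vertical below 0.12 rad and value of joint shuttle above 0.1005 m and value of joint tab below 0.003 m and linear speed of holder below 0.02 m/s and x of flat in the frame of bin between -0.112 and 0.112 m and y of flat in the frame of bin between -0.152 and 0.152 m and height (world z) of each of flat, puck, vice, post, step below 0.045 m and x of puck in the frame of bin between -0.112 and 0.112 m and y of puck in the frame of bin between -0.152 and 0.152 m and x of vice in the frame of bin between -0.112 and 0.112 m and y of vice in the frame of bin between -0.152 and 0.152 m and x of post in the frame of bin between -0.112 and 0.112 m and y of post in the frame of bin between -0.152 and 0.152 m and x of step in the frame of bin between -0.112 and 0.112 m and y of step in the frame of bin between -0.152 and 0.152 m); the robot touches nothing.
It also fails if it takes over 48 s, if anything falls off the work surface, if the arm or the gripper's body presses on something with over 40 N, if the wrist force passes 120 N, or if a joint passes its speed limit or range.

ROBOT

A 6-joint arm with a two-finger parallel gripper is mounted at the origin on the work surface. World frame = base frame: x ahead of the robot, y to its left, z up, the work surface at z = 0. Lengths are in m, angles in degrees, forces in N, time in s.
With the tool pointing down it reaches from about 0.35 to 0.875 m from the base axis. Payload 4.2 kg.
Tool frame: the origin (TCP) lies midway between the tips of the shut fingers; the grasp point (between the pads) lies 19 mm behind it; z points along the fingers, y is the line along which they close (so a half turn about z gives the same grasp; the last joint's range is limited). The gripper opens to 87 mm and grips with 3 to 60 N. Pads are 19 mm wide; open, the fingers measure 117 mm over their backs; the gripper's body (75 mm by 190 mm) begins 51 mm behind the grasp point.
Start: joints at [79.79, 22.042, 0.453, 0, -68.411, -14.817], TCP at [0.264, 0.566, 0.223] pointing down, gripper open.
Joint ranges: [-179.83, 179.83], [-69.29, 118.12], [-61.27, 80.66], [-181.25, 117.63], [-171.15, -9.14], [-177.46, 177.46]. Speed limits (degrees/s): [159.86, 159.86, 180, 180, 180, 180].

INTERFACE

Orientations are given as [roll, pitch, yaw] about the fixed x, y, z axes, in that order (R = Rz(yaw) Ry(pitch) Rx(roll)).
In Python, from workcell import env gives the robot as it stands. The module is installed in compiled form; this text tells all that it offers. Calls block until the motion is done:
- env.goto(position, orientation): joint-space move of the TCP to a pose.
- env.move_straight(position, rotation=None, rate=0.15, force_limit=None): straight line of the TCP; rotation=None keeps the orientation; rate is the mean speed in m/s. With force_limit (N) it stops when the force on the tool has changed by that much, and returns True; else False.
- env.set_joints(angles): joint-space move.
- env.gripper_to(opening, grasp_force=None): opening from 0.0 (shut) to 1.0 (fully open); grasp_force is the grip in N (None keeps the last); returns when the fingers have stopped.
- env.dwell(seconds).
- env.inverse_kinematics(position, orientation): joint angles nearest the present ones, or None.
- env.read_state(): the state.
- env.grab_frame(name): name is "side" or "top"; returns a dict with "image" (420x560x3 uint8, blue, green, red), "fx", "fy", "cx", "cy" (pixels), "D" ([k1, k2, p1, p2, k3] as OpenCV has them; the pictures are not rectified), "position" and "orientation" of the camera in the world. Camera axes: x right, y up, looking along -z (the intrinsics and any distortion apply to the point x, -y, -z); pixel columns grow to the right and rows downward; lengths in m; the calibration is good to about 2 mm. A picture is of the moment at which its call begins. There is no depth.
A pose or a line that the arm cannot do raises env.Unreachable and nothing moves.
- env.close_job(): hands the job in; it is judged then, once.
Trained networks look in a picture, given as the dict that the camera call returned (one of the last four; its "shot" number tells which), for a name from the list of things; names that differ only in an ending like _2 or _b are one class to them, and where a whole thing is asked for, a point or a joint stands for the part that bears it (a point fixed in the world has none). Each returns a list of dicts, best first, with "score" (0 to 1); they miss things now and then, are a little off and sometimes report something else, mostly with a low value. They report only what shows in the picture. A call takes as long as a camera call. They do not tell look-alikes from the thing itself.
- env.search_frame(picture, thing): "xyz" ([x, y, z] in m, in world coordinates, good to about 4 mm: the middle of the surface that is visible of it).
- env.trace(picture, thing): "mask" (420x560 bool, what is visible of it).
The state is a dict: "clock": time; "joint_positions": joint angles; "qvel": joint speeds; "joint_torque": joint torques, N m; "position": TCP position; "tool_rot": TCP orientation; "force": force on the tool from outside, world axes, zero at the start; "wrist_torque": the same for the moment, N m; "opening": opening from 0.0 (shut) to 1.0 (fully open); "finger_force": force on a finger pad.
Only numpy, scipy, OpenCV 4.12 (cv2) and the standard library are available. Lean on these libraries where they do the work, as an engineer would, in place of code of your own. Each camera call takes 0.05 s, during which the arm holds its last target. There are 200 camera calls.

## Working session

There is one attempt and no reset: what is moved stays moved. The work goes in short steps, each a Python script; the robot and the scene stay as the last script left them, time stands still between calls to the robot, and variables do not carry over. Pictures are saved under pics/ and viewed, at most 10 in all, crops included, and the job is handed in when it is done.

```bash
mkdir -p pics; python3 - <<'E'
from workcell import env
import cv2
for n in ("top","side"):
    f=env.grab_frame(n); cv2.imwrite(f"pics/{n}0.png",f["image"])
    print(n,{k:v for k,v in f.items() if k!="image"})
    for t in ("holder","step","flat","vice","puck","post","tray","tab_top","bin","slide"):
        print(t,[( [round(float(x),3) for x in d["xyz"]],round(d["score"],2)) for d in env.search_frame(f,t)])
print(env.read_state())
E
```

```text
top {'fx': 516.1012444672962, 'fy': 516.1012444672962, 'cx': 279.247695103306, 'cy': 206.8438649636612, 'D': array([-0.13307782,  0.        ,  0.        ,  0.        ,  0.        ]), 'position': array([ 0.25666938, -0.04189709,  1.11888068]), 'orientation': array([ 10.94084683,   0.36969118, -90.416364  ]), 'shot': 1}
holder [([0.299, -0.178, 0.032], 0.7), ([0.452, -0.219, 0.036], 0.68), ([0.489, -0.014, 0.031], 0.66), ([0.399, 0.01, 0.028], 0.49)]
step [([0.458, -0.132, 0.027], 0.85)]
flat [([0.558, -0.23, 0.034], 0.49)]
vice [([0.561, -0.136, 0.029], 0.77), ([0.535, 0.174, 0.017], 0.55)]
puck [([0.55, -0.333, 0.03], 0.87)]
post [([0.449, -0.315, 0.05], 0.56), ([0.529, 0.116, 0.052], 0.29)]
tray [([0.539, 0.174, 0.016], 0.66)]
tab_top [([0.529, 0.114, 0.053], 0.79)]
bin [([0.507, -0.235, 0.001], 0.93), ([0.548, 0.254, 0.028], 0.44)]
slide [([0.545, 0.254, 0.034], 0.9)]
side {'fx': 388.08055401950986, 'fy': 388.08055401950986, 'cx': 279.7065823762848, 'cy': 205.44606834652166, 'D': array([-0.03790206,  0.        ,  0.        ,  0.        ,  0.        ]), 'position': array([ 0.4450910
[... 882 characters left out ...]
3], 0.64)]
{'clock': 1.1, 'joint_positions': array([ 7.97885427e+01,  2.20405287e+01,  4.52359112e-01,  1.29842941e-04,
       -6.84107569e+01, -1.48156118e+01]), 'qvel': array([-0.01561832,  0.08074422,  0.05299507,  0.07442272,  0.02219768,
       -0.04985735]), 'joint_torque': array([-3.09265024e-04, -3.90478349e+01,  1.87623042e+01,  4.22455609e+00,
        1.54251378e-02, -2.58509306e-05]), 'position': array([0.26438354, 0.56630317, 0.22256072]), 'tool_rot': array([-1.79998931e+02,  1.57793721e-04, -2.50270214e+01]), 'force': array([-0.05560702,  0.65026926, -0.10702796]), 'wrist_torque': array([-0.0002818 , -0.04779282,  0.00260705]), 'finger_force': 0.0, 'opening': 0.9979179738589548}
```

View pics/top0.png

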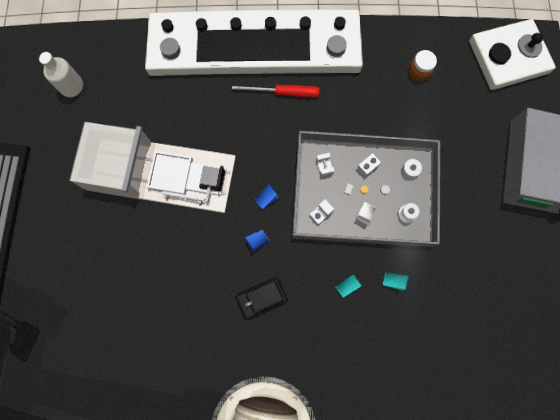

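View pics/side0.png

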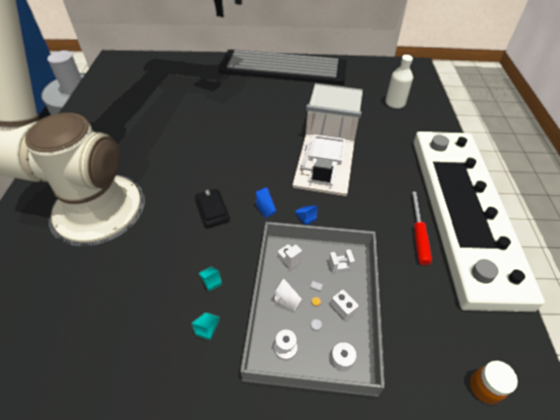

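Candidates for the holder:
- Aluminium wedge in the bin: top (366,213), side (288,295).
- Blue look-alikes: top (267,196) and (258,240).
- Turquoise look-alikes: top (348,286) and (395,281).
- Step: top (321,212).

I choose the wedge in the bin. Next I'll fit its pose and the slide's pose, and check both in a crop.

```bash
cat > h.py <<'E'
import numpy as np, cv2
from scipy.spatial.transform import Rotation as Ro
def proj(P,f):
    R=Ro.from_euler("xyz",f["orientation"],degrees=True).as_matrix()
    pc=(np.atleast_2d(P)-f["position"])@R*[1,-1,-1]
    K=np.array([[f["fx"],0,f["cx"]],[0,f["fy"],f["cy"]],[0,0,1]])
    return cv2.projectPoints(pc.reshape(-1,1,3),np.zeros(3),np.zeros(3),K,np.array(f["D"]))[0].reshape(-1,2)
def place(P,x,y,yaw,z=0):
    c,s=np.cos(yaw),np.sin(yaw); P=np.atleast_2d(np.asarray(P,float))
    return np.c_[x+c*P[:,0]-s*P[:,1], y+s*P[:,0]+c*P[:,1], z+P[:,2]]
# wedge: y=-14 face profile then y=+14 face
prof=[(-21,0),(21,0),(21,50),(-19,10),(-21,10)]
W=np.array([(a,s*14,b) for s in(-1,1) for a,b in prof])/1000
def hullmask(pts,shape=(420,560),S=4):
    m=np.zeros((shape[0]*S,shape[1]*S),np.uint8)
    h=cv2.convexHull(((pts+.5)*S).astype(np.int32)); cv2.fillConvexPoly(m,h,1)
    return cv2.resize(m.astype(np.float32),shape[::-1],interpolation=cv2.INTER_AREA)
E
python3 - <<'E'
from workcell import env
from h import *
import pickle
from scipy.optimize import minimize
F=[env.grab_frame("top"),env.grab_frame("side")]
def trace(f,t,near):
    u=proj(near,f)[0]; best=None
    for d in env.trace(f,t):
        v,x=np.nonzero(d["mask"]); e=np.hypot(x.mean()-u[0],v.mean()-u[1])
        if best is None or e<best[0]: best=(e,d["mask"],d["score"])
    print(t,best and (round(best[0],1),best[2],best[1].sum())); return best[1] if best else None
M={t:[trace(f,t,p) for f in F] for t,p in dict(holder=(.453,-.222,.03),tray=(.537,.17,.022),tab_top=(.527,.115,.054),slide=(.548,.25,.03)).items()}
pickle.dump((F,M),open("m.pkl","wb"))
def cost(q):
    return sum(np.abs(hullmask(proj(place(W,*q,z=.005),f))-m).sum() for f,m in zip(F,M["holder"]))
R=sorted([(lambda r:(r.fun,r.x))(minimize(cost,[.453,-.222,np.radians(a)],method="Nelder-Mead",options=dict(initial_simplex=[[.453,-.222,np.radians(a)],[.461,-.222,np.radians(a)],[.453,-.214,np.radians(a)],[.453,-.222,np.radians(a+20)]]))) for a in range(0,360,30)],key=lambda r:r[0])
for c,x in R[:5]: print(round(c,1),x[:2].round(4),np.degrees(x[2]).round(1)%360)
q=R[0][1]
def crop(f,c,m,w,extra=()):
    im=f["image"].copy(); h=int(w*.75); x0,y0=int(c[0]-w/2),int(c[1]-h/2); S=400/w
    o=cv2.resize(im[y0:y0+h,x0:x0+w],(400,300),interpolation=cv2.INTER_CUBIC)
    for mm,col in m:
        if mm is None: continue
        k=cv2.resize(mm[y0:y0+h,x0:x0+w].astype(np.uint8),(400,300),interpolation=cv2.INTER_NEAREST)
        cv2.drawContours(o,cv2.findContours(k,0,1)[0],-1,col,1)
    for pts,col in extra:
        p=((pts+.5-[x0,y0])*S).astype(np.int32); cv2.polylines(o,[p.reshape(-1,1,2)],True,col,1)
    return o
rows=[]
for i,f in enumerate(F):
    P=proj(place(W,*q,z=.005),f)
    a=crop(f,proj((.453,-.222,.03),f)[0],[],60,[(P[:5],(0,0,255)),(P[5:],(0,255,0))])
    b=crop(f,proj((.54,.2,.03),f)[0],[(M["tray"][i],(0,0,255)),(M["tab_top"][i],(0,255,0)),(M["slide"][i],(255,0,0))],[190,140][i])
    rows.append(np.hstack([a,b]))
cv2.imwrite("pics/fit.png",np.vstack(rows))
E
```

```text
holder (np.float64(0.3), 0.51, np.int64(261))
holder (np.float64(3.1), 0.83, np.int64(540))
tray (np.float64(2.4), 0.59, np.int64(2469))
tray (np.float64(0.8), 0.63, np.int64(1360))
tab_top (np.float64(160.3), 0.58, np.int64(333))
tab_top (np.float64(3.1), 0.43, np.int64(185))
slide (np.float64(3.5), 0.57, np.int64(9565))
slide (np.float64(4.2), 0.67, np.int64(5442))
102.8 [ 0.4536 -0.2249] 151.7
103.1 [ 0.4531 -0.2248] 151.7
104.9 [ 0.454  -0.2248] 152.1
105.6 [ 0.4535 -0.2244] 152.8
106.6 [ 0.4532 -0.2255] 150.4
```

View pics/fit.png

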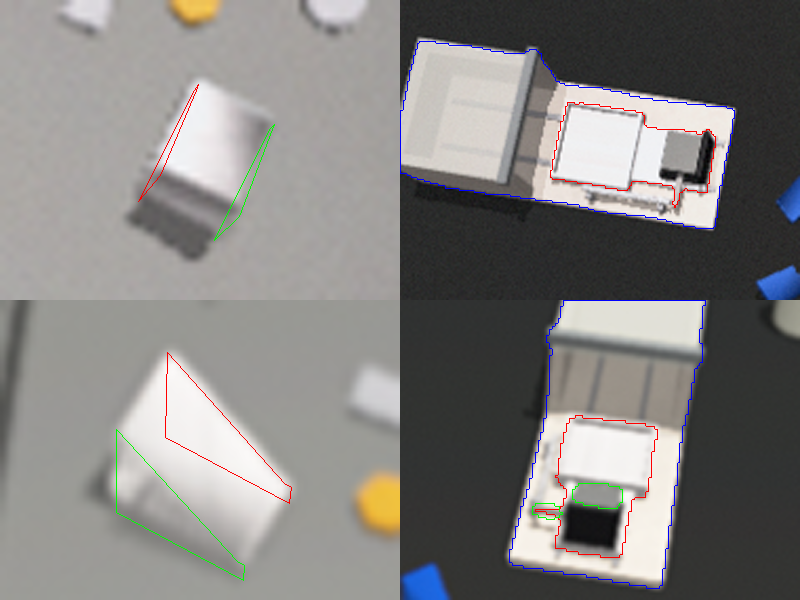

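The crop shows the silver wedge in the bin, with its slope facing away and its tall back towards (-x,+y). The fit agrees in both views, with yaw about 152°. The slide mask is clean (blue outline), so I'll fit the slide from it.

```bash
python3 - <<'E'
from h import *
import pickle
from scipy.optimize import minimize
F,M=pickle.load(open("m.pkl","rb"))
box=lambda x0,x1,y0,y1,z0,z1:np.array([(x,y,z) for x in(x0,x1) for y in(y0,y1) for z in(z0,z1)])/1000
parts=[box(-66,66,-135,190,0,12),box(-66,66,60,190,0,90),box(-66,66,57,63,0,103)]
def cost(q,ii=(0,1)):
    return sum(np.abs(np.max([hullmask(proj(place(p,*q),F[i])) for p in parts],0)-M["slide"][i]).sum() for i in ii)
for ii in((0,1),(0,),(1,)):
    r=min((minimize(cost,s[0],args=(ii,),method="Nelder-Mead",options=dict(initial_simplex=s)) for s in (np.array([[.54,.19,a],[.56,.19,a],[.54,.21,a],[.54,.19,a+.1]]) for a in(-.1,-.25))),key=lambda r:r.fun)
    print(ii,r.fun,r.x.round(4),np.degrees(r.x[2]))
    if len(ii)==2:q=r.x
rows=[]
sq=lambda x0,x1,y0,y1,z:np.array([(x0,y0,z),(x1,y0,z),(x1,y1,z),(x0,y1,z)])/1000
for f,w in zip(F,(190,140)):
    c=proj((.54,.2,.03),f)[0];h=int(w*.75*1.0);x0,y0=int(c[0]-w/2),int(c[1]-h/2);S=400/w
    o=cv2.resize(f["image"][y0:y0+h,x0:x0+w],(400,300),interpolation=cv2.INTER_CUBIC)
    for P,col in((sq(-66,66,-135,60,12),(255,0,0)),(sq(-42,42,-42,42,30),(0,0,255)),(sq(-20,20,-113,-77,55),(0,255,0)),(sq(-66,66,60,60.1,103),(0,200,255)),(sq(-52,-46,-60,40,37),(255,0,255))):
        p=((proj(place(P,*q),f)+.5-[x0,y0])*S).astype(np.int32);cv2.polylines(o,[p.reshape(-1,1,2)],True,col,1)
    rows.append(o)
cv2.imwrite("pics/slide.png",np.hstack(rows))
E
```

```text
(0, 1) 480.9375 [ 0.5472  0.207  -0.175 ] -10.02834438210317
(0,) 286.125 [ 0.549   0.2071 -0.1712] -9.81081973231668
(1,) 115.0625 [ 0.5462  0.2075 -0.1737] -9.952550810562498
```

View pics/slide.png

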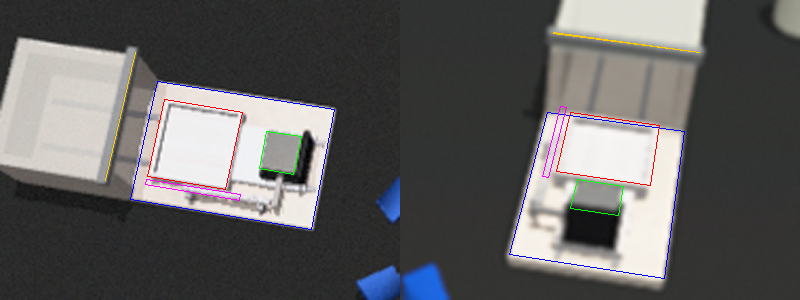

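The plate, tray, tab and hood overlays match the picture to about 2 mm. The tab is at top crop (282,152) and the tray at (195,145). Slide pose: (0.5475, 0.207), yaw -10°. I'll grasp now.

```bash
python3 - <<'E'
from workcell import env
import numpy as np,cv2
a=np.radians(151.8); g=np.array([.4535,-.2247])+.007*np.array([np.cos(a),np.sin(a)])
rot=[180,0,-28.2]
env.gripper_to(.62)
env.goto([*g,.20],rot)
env.move_straight([*g,.085],rate=.2)
print(env.move_straight([*g,.0145],rate=.07,force_limit=8))
env.gripper_to(0,grasp_force=25)
s=env.read_state();print(s["opening"],s["opening"]*87,s["finger_force"],s["position"],s["force"])
env.move_straight([*g,.20],rate=.15)
s=env.read_state();print(s["opening"],s["finger_force"],s["force"],s["clock"])
f=env.grab_frame("side");cv2.imwrite("pics/lift.png",f["image"])
E
```

```text
False
0.3191120202486435 27.762745761631983 25.00021471234504 [ 0.447399   -0.22139849  0.01461954] [-0.06394947  0.65168745  0.53618299]
0.31867726307584204 24.99988724186551 [-0.21013383  0.2608069  -0.3726964 ] 9.1417
```

View pics/lift.png

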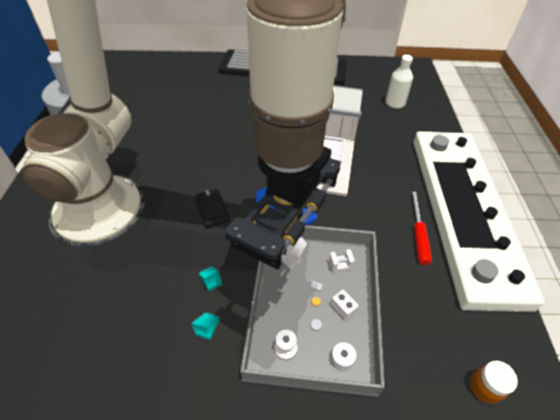

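The wedge is held: the pads are 28 mm apart and its place at (288,295) is empty. Now I'll place it in the tray.

```bash
cat >> h.py <<'E'
SL=(.5475,.207,np.radians(-10))
S=lambda x,y,z: place((x,y,z),*SL)[0]
E
python3 - <<'E'
from workcell import env
from h import *
rot=[180,0,-100]
env.goto(S(0,.001,.20),rot)
env.move_straight(S(0,.001,.05),rate=.15)
print(env.move_straight(S(0,.001,.0305),rate=.03,force_limit=4))
s=env.read_state();print(s["position"],s["force"])
env.gripper_to(.43);env.dwell(.3)
env.move_straight(S(0,.001,.15),rate=.15)
env.goto(S(0,-.20,.25),[180,0,-10])
f=env.grab_frame("top");g=env.grab_frame("side")
print(env.read_state()["clock"])
for k in (f,g): print([(d["xyz"].round(3) if hasattr(d["xyz"],"round") else d["xyz"],round(d["score"],2)) for d in env.search_frame(k,"holder")])
o=[]
for k,w in((f,190),(g,190)):
    c=proj(S(0,-.03,.03),k)[0];x,y=int(c[0]-w/2),int(c[1]-w*.5)
    o.append(cv2.resize(k["image"][max(y,0):y+w,max(x,0):x+w],(400,400),interpolation=cv2.INTER_CUBIC))
cv2.imwrite("pics/placed.png",np.hstack(o))
E
```

```text
True
[0.54732615 0.20783388 0.03162012] [-0.51225534  0.17511908  3.60526618]
16.1917
[([0.3053, -0.281, 0.0268], 0.84), ([0.3988, 0.0085, 0.0276], 0.82), ([0.2995, -0.1805, 0.0322], 0.78), ([0.5439, 0.2017, 0.0495], 0.77), ([0.4877, -0.0159, 0.0318], 0.55), ([0.5321, 0.1129, 0.0499], 0.53)]
[([0.3072, -0.2927, 0.0317], 0.87), ([0.4907, -0.0277, 0.024], 0.74), ([0.3995, 0.007, 0.0253], 0.63), ([0.5505, 0.195, 0.0487], 0.56), ([0.3074, -0.1921, 0.0219], 0.55)]
```

View pics/placed.png

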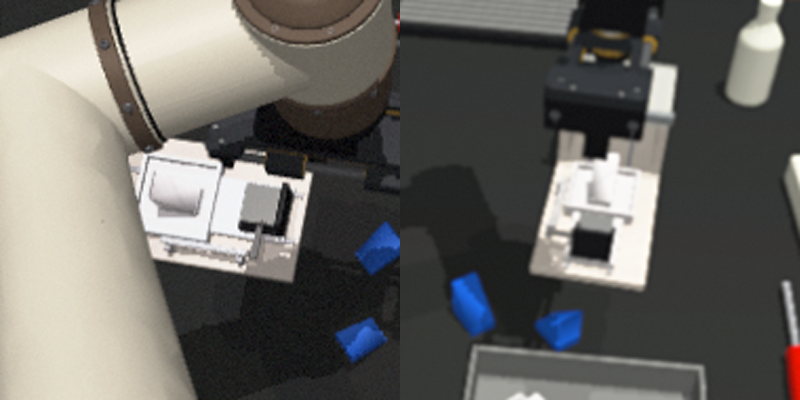

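The wedge stands in the tray at left crop (175,190), and contact came at the expected height. Now the latch: one finger on the tab, the other behind the lip.

```bash
python3 - <<'E'
from workcell import env
from h import *
rot=[180,0,-10]
env.gripper_to(.27,grasp_force=10)
y=-.118
env.goto(S(0,y,.12),rot)
print(env.move_straight(S(0,y,.060),rate=.1,force_limit=4), env.read_state()["position"],env.read_state()["force"])
for z in (.053,.050,.0465):
    h=env.move_straight(S(0,y,z),rate=.04,force_limit=15); s=env.read_state(); print(h,z,s["position"],s["force"])
print(s["clock"])
E
```

```text
False [0.52776018 0.09083731 0.06087135] [ 0.2919186   0.11744387 -0.09770338]
False 0.053 [0.5280068  0.09123106 0.05361808] [1.36813095 0.43887239 2.5428626 ]
False 0.05 [0.52798652 0.09125067 0.05047973] [1.25592528 0.37721736 3.53157661]
False 0.0465 [0.52795482 0.09121318 0.04701245] [2.84971975 1.31192008 5.54194382]
19.1167
```

The force follows the tab's spring (5.5 N at about 8 mm). Now I'll push forward to the end stop.

```bash
python3 - <<'E'
from workcell import env
from h import *
y=-.118
for d in (.03,.07,.10,.125):
    h=env.move_straight(S(0,y+d,.0460),rate=.05,force_limit=14); s=env.read_state()
    print(h,d,place(s["position"]-[SL[0],SL[1],0],0,0,-SL[2])[0].round(4),place(s["force"],0,0,-SL[2])[0].round(2),s["clock"])
    if h: break
E
```

```text
False 0.03 [ 0.0007 -0.0876  0.0466] [3.39 0.84 5.02] 19.8667
False 0.07 [ 0.0007 -0.0478  0.0466] [2.73 0.97 5.2 ] 20.8167
False 0.1 [ 0.0008 -0.0176  0.0466] [2.97 0.06 5.32] 21.5667
True 0.125 [-0.0008 -0.0065  0.0461] [ 0.54 -3.13  4.5 ] 21.95
```

```bash
python3 - <<'E'
from workcell import env
from h import *
p=env.read_state()["position"]
c=place(p-[SL[0],SL[1],0],0,0,-SL[2])[0]
env.move_straight([p[0],p[1],.13],rate=.1)
env.goto(S(-.12,-.25,.3),[180,0,-10])
f=env.grab_frame("top");g=env.grab_frame("side")
print(env.read_state()["clock"],env.read_state()["force"])
sq=lambda x0,x1,y0,y1,z:np.array([(x0,y0,z),(x1,y0,z),(x1,y1,z),(x0,y1,z)])/1000
o=[]
for k,w in((f,120),(g,100)):
    q=proj(S(0,.04,.03),k)[0];x,y=int(q[0]-w/2),int(q[1]-w/2);im=cv2.resize(k["image"][y:y+w,x:x+w],(400,400),interpolation=cv2.INTER_CUBIC)
    P=((proj(place(sq(-20,20,-8,28,55),*SL),k)+.5-[x,y])*400/w).astype(np.int32);cv2.polylines(im,[P.reshape(-1,1,2)],True,(0,255,0),1)
    o.append(im)
cv2.imwrite("pics/in.png",np.hstack(o))
for k in(f,g):
  for t in("tab_top","holder"): print(t,[(place(np.array(d["xyz"])-[SL[0],SL[1],0],0,0,-SL[2])[0].round(3),round(d["score"],2)) for d in env.search_frame(k,t)][:5])
E
```

```text
24.25 [-0.39358381 -0.06975512 -0.91699267]
tab_top [(array([-0.   ,  0.014,  0.052]), 0.64)]
holder [(array([-0.152, -0.521,  0.028]), 0.87), (array([-0.179, -0.425,  0.027]), 0.77), (array([-0.12 , -0.22 ,  0.032]), 0.55)]
tab_top [(array([-0.007,  0.012,  0.053]), 0.46)]
holder [(array([-0.15 , -0.536,  0.03 ]), 0.92), (array([-0.165, -0.436,  0.025]), 0.84), (array([-0.111, -0.224,  0.026]), 0.7), (array([0.002, 0.087, 0.042]), 0.67), (array([-0.014, -0.239,  0.02 ]), 0.58)]
```

View pics/in.png

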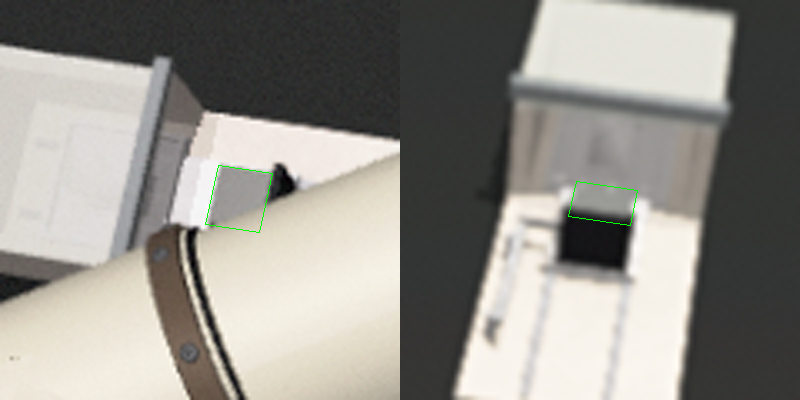

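The overlay puts the tab at the full-in place and height: left crop (240,200), right (603,203). The wedge shows inside the hood. I'll confirm with a light touch that the tab is up and the shuttle locked, then retreat and hand in.

```bash
python3 - <<'E'
from workcell import env
from h import *
y=-.0125
env.goto(S(0,y,.13),[180,0,-10])
env.move_straight(S(0,y,.066),rate=.1)
h=env.move_straight(S(0,y,.050),rate=.015,force_limit=1.6)
s=env.read_state();print("touch",h,s["position"],s["force"])
env.move_straight(S(0,y,.13),rate=.1)
env.goto(S(-.12,-.25,.3),[180,0,-10])
s2=env.read_state();print(s2["clock"])
if h and s["position"][2]>.0515: print(env.close_job())
E
```

```text
touch True [0.54525106 0.19464781 0.05386017] [0.46368214 1.1434216  1.51898231]
29.325
the job is handed in; nothing more can be done
None
```

I stood the slanted holder upright in the tray and slid the tray fully into the hood. A light touch on the tab met it about 54 mm above the desk, so it had sprung up. I handed the job in at 29.3 s; no verdict was returned.

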